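Tip a picking bin down into its taped bay

ROBOT

A 6-joint arm with a two-finger parallel gripper is mounted at the origin on the work surface. World frame = base frame: x ahead of the robot, y to its left, z up, the work surface at z = 0. Lengths are in mm, angles in degrees, forces in N, time in s.
With the tool pointing down it reaches from about 350 to 850 mm from the base axis. Payload 8.1 kg.
Tool frame: the origin (TCP) lies at the very end of the fingers, on their centre line; the grasp point (between the pads) lies r.tcp_to_grasp behind it (r.tcp_to_grasp is the distance from the TCP to the grasp point, in mm); z points along the fingers, y is the line along which they close (so a half turn about z gives the same grasp; the last joint's range is limited). The gripper opens to 85 mm and grips with 20 to 120 N. Pads are 22 mm wide; open, the fingers measure 114 mm over their backs; the gripper's body (76 mm by 85 mm) begins 54 mm behind the grasp point. The pads swing forward as they close: fully open they stand 13 mm farther back than shut.
Start: joints at [-4.893, 7.471, 85.268, -0, 87.261, -4.893], TCP at [600.004, 0.022, 231.292] pointing down, gripper open.
Joint ranges: [-169.43, 169.43], [-51.17, 129.36], [1.28, 143.12], [-76.62, 256.62], [0, 156.53], [-152.29, 152.29]. Speed limits (degrees/s): [136.94, 136.94, 159.86, 180, 180, 180].

INTERFACE

Orientations are given as [roll, pitch, yaw] about the fixed x, y, z axes, in that order (R = Rz(yaw) Ry(pitch) Rx(roll)).
In Python, from bench import r gives the robot as it stands.
- The arm moves only by the shell command python3 -m handwheel 'ROWS' [OPENING] [FORCE]. ROWS is JSON, a list of rows, each a list of 4 numbers: the shift along the tool's x, y, z in m, then the turn about the tool's z in degrees. A call has 1 to 10 rows; each row shifts and turns the commanded pose from where the row before left it, along the tool's axes as they then stand; what a row does not reach is not made up. A row lasts 1/10 s, in which the tool goes at most 50 mm and 8.59 degrees, less where a joint would pass 70% of its speed; a pose out of reach is approached as far as the arm can. A call is refused whole if a number of a shift passes 0.05 or a number of a turn 8.59, either way. A call with a gripper value outside its range is refused whole. OPENING is the finger opening in m, from 0 to 0.0854, set as the call begins (- or left out, the last holds). The fingers move at their own pace and stop on an object; FORCE is the grip in N (left out, the last holds). Time passes only in rows, so rows that do not move let the fingers close. It gives the time, the measured TCP pose, the force, the opening and the grip force at its end, in the units of the state.
- r.sense(): the state, without advancing time (a new reading comes with each control period).
- r.snapshot(name): name is "scene" or "side" or "wrist"; returns the picture (480x640x3 uint8, red, green, blue); there is no depth.
- r.camera_params(name): a dict with "fx", "fy", "cx", "cy" (pixels), "D" ([k1, k2, p1, p2, k3] as OpenCV has them; the pictures are not rectified), "R" (3x3) and "t" (3): a world point X has camera coordinates R X + t; the wrist camera has in their place "mount" (4x4, takes a point from camera to tool coordinates, whose origin is the TCP and whose axes are the flange's). Camera axes: x right, y down, z forward; pixel columns grow to the right and rows downward; lengths in mm; the calibration is good to about 2 mm. A picture is of the moment at which its call begins: read the wrist's pose just before it. camera_params takes no time and is no camera call.
- r.hand_in(): hands the job in; it is judged then, once.
The state is a dict: "time": time; "joint_pos": joint angles; "qd": joint speeds; "joint_efforts": joint torques, N m; "tool_pos": TCP position; "tcp_rot": TCP orientation; "ft_force": force on the tool from outside, world axes, zero at the start; "wrist_torque": the same for the moment, N m; "finger_gap": finger opening in mm; "grip_force": force on a finger pad.
Only numpy, scipy, OpenCV 4.12 (cv2) and the standard library are available. Lean on these libraries where they do the work, as an engineer would, in place of code of your own. Each camera call takes 0.05 s, during which the arm holds its last target. There are 200 camera calls.

TASK

The empty grey picking bin is standing on its back end beside its yellow-taped bay on the bench. With the fingertips, push it over near the top so that it comes down on its base, open side up, inside the taped rectangle (resting on the tape is fine, sticking out past it is not), ready to be filled. Only push it: do not pinch it, ram it or lift it off the bench, and leave the full bin and the two capped fittings standing nearby alone.

Things in the scene. Friction and masses are not known exactly. Their poses are not given: they have to be found in the camera images.
- empty_bin: Empty dark grey plastic bin, 0.24 to 0.42 kg, 230 long x 145 wide x 125 mm deep, walls 4 mm. It starts standing on its back wall, 230 mm tall. Origin: centre of the underside as it stands. z: along its length, up at the start. x: the way its base faces and must fall, towards the bay; its open side faces -x. y: across. Footprint as it stands 125 (x) by 145 mm (y).
- lip (a point): Middle of the pushing face of the front wall's rim: a flat bar 22 mm tall (its top is the bin's top) and 145 mm wide (bin y). As the bin stands it is 219 mm above the bench, 12.5 mm along bin +x from the origin, and faces -x. Space in -x of it is free between the side walls, 129 mm apart inside; those slope from there to full depth (75 mm further to -x) at 143 mm above the bench and below.
- heel_left (a point): Outer corner of the bin's base at the back wall: bin x +62.5, y +72.5, z 0 mm. The bin tips about the edge from heel_left to heel_right. Pushed squarely at mid lip with about 1 N it pivots there without sliding; pushed below about 60 mm it slides. It goes over by itself once it leans about 23 degrees: the lip has then moved about 90 mm, at nearly the same height.
- heel_right (a point): The other such corner: bin x +62.5, y -72.5, z 0 mm.
- toe_left (a point): Outer corner of the bin's base at the front: bin x +62.5, y +72.5, z 230 mm (230 mm high at the start, on the bench when the bin lies on its base).
- toe_right (a point): The other such corner: bin x +62.5, y -72.5, z 230 mm.
- bay: Rectangle of 25 mm wide yellow tape stuck flat on the bench (0.6 mm, no obstacle), 265 x 180 mm inside and 315 x 230 mm outside. Origin: its centre, on the bench. x: along its length, pointing away from the end where the bin stands; y: across. Tipped straight over, the bin comes down 230 mm along x by 145 mm along y.
- full_bin: Bystander: a like bin lying on its base, with capped fittings in it, about 2.2 kg, 230 x 145 x 125 mm. Origin: centre of its underside; x along its length towards its open front. It lies to one side of the bay.
- elbow_fitting: Bystander: zinc-plated 45 degree hose fitting standing on its round blue cap (72 mm across), about 115 mm tall. Origin: centre of its underside; it leans to +x. It stands on the other side of the bay from the full bin.
- straight_fitting: Bystander: zinc-plated straight hose fitting standing on its round blue cap (72 mm across), 111 mm tall. Origin: centre of its underside. It stands about 95 mm from the angled fitting, on the same side of the bay.

How it is judged (in metres and radians):
At the end, for the whole second after the job is handed in: The bin lies at rest flat on its base, open side up: all four corners of its base are less than 8 mm above the bench and within the outer edges of the tape (157.5 mm along and 115 mm across from the bay's centre) (x of heel_left in the frame of bay between -0.1575 and 0.1575 m and y of heel_left in the frame of bay between -0.115 and 0.115 m and height (world z) of each of heel_left, heel_right, toe_left, toe_right below 0.008 m and x of heel_right in the frame of bay between -0.1575 and 0.1575 m and y of heel_right in the frame of bay between -0.115 and 0.115 m and x of toe_left in the frame of bay between -0.1575 and 0.1575 m and y of toe_left in the frame of bay between -0.115 and 0.115 m and x of toe_right in the frame of bay between -0.1575 and 0.1575 m and y of toe_right in the frame of bay between -0.115 and 0.115 m and linear speed of empty_bin below 0.02 m/s and angular speed of empty_bin below 0.1 rad/s); the robot touches nothing.
It fails at once if the bin is lifted off the bench (both corners of the edge it tips about more than 20 mm up; tipping it the wrong way does this too) (height (world z) of each of heel_left, heel_right above 0.02 m).
It fails at once if the bin is pinched or rammed (more than 25 N from the fingers) (contact force between the fingers and empty_bin above 25 N).
It fails at once if a bystander (the full bin, the angled fitting, the straight fitting) is disturbed: moved more than 15 mm or tilted more than 0.2 rad (distance of any of full_bin, elbow_fitting, straight_fitting from where it was at the start of the episode above 0.015 m or angle between any of full_bin, elbow_fitting, straight_fitting's own z axis and vertical above 0.2 rad).
It also fails if it takes over 32 s, if anything falls off the work surface, if the arm or the gripper's body presses on something with over 40 N, if the wrist force passes 120 N, or if a joint passes its speed limit or range.

## Working session

There is one attempt and no reset: what is moved stays moved. The work goes in short steps, Python scripts to look and compute and a shell command to move; the robot and the scene stay as the last step left them, time stands still between calls to the robot, and variables do not carry over. Pictures are saved under pics/ and viewed, at most 10 in all, crops included, and the job is handed in when it is done.

```bash
mkdir -p pics; python3 - <<'E'
from bench import r
import cv2
s=r.sense();print(s['time'],s['tool_pos'],s['tcp_rot'],r.tcp_to_grasp)
for n in("scene","side"):
    im=r.snapshot(n);cv2.imwrite(f"pics/{n}0.png",im[:,:,::-1])
    p=r.camera_params(n);print(n,p['fx'],p['D'],[list(map(lambda v:round(float(v),3),x)) for x in p['R']],p['t'])
E
```

```text
0.0 [5.99449242e+02 6.45522159e-02 2.30229074e+02] [-1.79893858e+02 -8.98987704e-03  8.99976039e+01] 18.700000000000003
scene 453.7531982381418 [-0.09454773  0.          0.          0.          0.        ] [[-0.824, 0.567, 0.024], [0.34, 0.527, -0.779], [-0.454, -0.633, -0.627]] [ 444.60344261  -80.87419674 1205.9777249 ]
side 590.4802069059805 [0.05535081 0.         0.         0.         0.        ] [[0.901, 0.434, -0.011], [0.257, -0.554, -0.792], [-0.35, 0.711, -0.611]] [-5.31578332e+02 -1.38674310e+00  1.45108083e+03]
```

View pics/scene0.png

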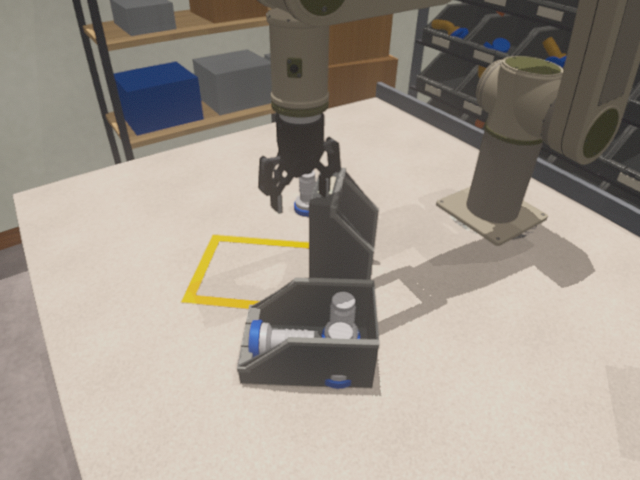

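View pics/side0.png

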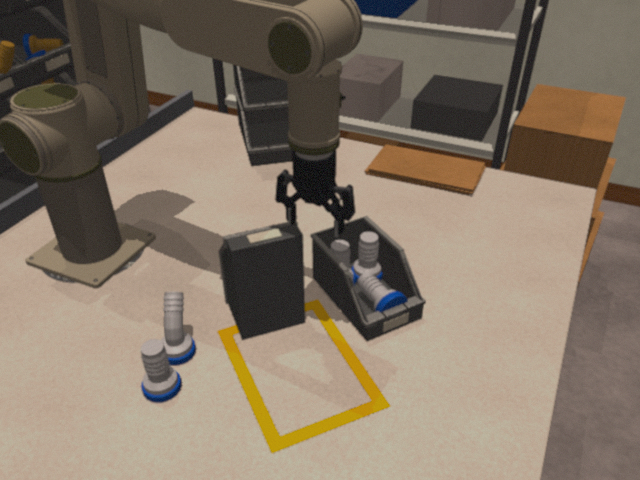

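Scene view: the bin stands at about (340,230), between the robot and the bay, with the full bin in front. Side view: the base faces the camera, with heels near (237,335) and (305,322) and toes near (223,248) and (303,237). The tape's outer corners are at about (220,330), (322,303), (388,404) and (275,447). The fittings are at (178,350) and (160,385).

```bash
cat > h.py <<'E'
import numpy as np,cv2
from bench import r
def ray(n,uv,z):
    p=r.camera_params(n);K=np.array([[p['fx'],0,p['cx']],[0,p['fy'],p['cy']],[0,0,1.]])
    uv=np.array(uv,float).reshape(-1,1,2)
    q=cv2.undistortPoints(uv,K,np.array(p['D'])).reshape(-1,2)
    R=np.array(p['R']);c=-R.T@np.array(p['t']);d=np.c_[q,np.ones(len(q))]@R
    return c+d*((z-c[2])/d[:,2])[:,None]
def proj(n,X):
    p=r.camera_params(n);K=np.array([[p['fx'],0,p['cx']],[0,p['fy'],p['cy']],[0,0,1.]])
    return cv2.projectPoints(np.array(X,float).reshape(-1,3),cv2.Rodrigues(np.array(p['R']))[0],np.array(p['t'],float),K,np.array(p['D']))[0].reshape(-1,2)
E
python3 - <<'E'
from h import *
np.set_printoptions(precision=1,suppress=True)
im=cv2.imread("pics/side0.png");hsv=cv2.cvtColor(im,cv2.COLOR_BGR2HSV)
m=cv2.inRange(hsv,(18,170,120),(32,255,255))
v,u=np.nonzero(m);P=ray("side",np.c_[u,v],0)[:,:2].astype(np.float32)
print(len(P),cv2.minAreaRect(P),cv2.boxPoints(cv2.minAreaRect(P)))
print("heels",ray("side",[(237,335),(305,322)],0));print("toes",ray("side",[(223,248),(303,237)],230))
print("fit",ray("side",[(178,350),(160,388)],5))
c=cv2.resize(im[200:360,170:430],None,fx=3,fy=3,interpolation=cv2.INTER_CUBIC);cv2.imwrite("pics/crop1.png",c)
E
```

```text
4322 ((-288.25537109375, 449.4407043457031), (266.8829650878906, 2481.90380859375), 57.810707092285156) [[-1409.6   997.6]
 [  690.9  -324.6]
 [  833.    -98.7]
 [-1267.4  1223.4]]
heels [[ 469.4 -100.6    0. ]
 [ 579.4   -7.7    0. ]]
toes [[ 467.9 -108.3  230. ]
 [ 584.4  -17.3  230. ]]
fit [[ 387.6 -189.1    5. ]
 [ 413.8 -280.9    5. ]]
```

View pics/crop1.png

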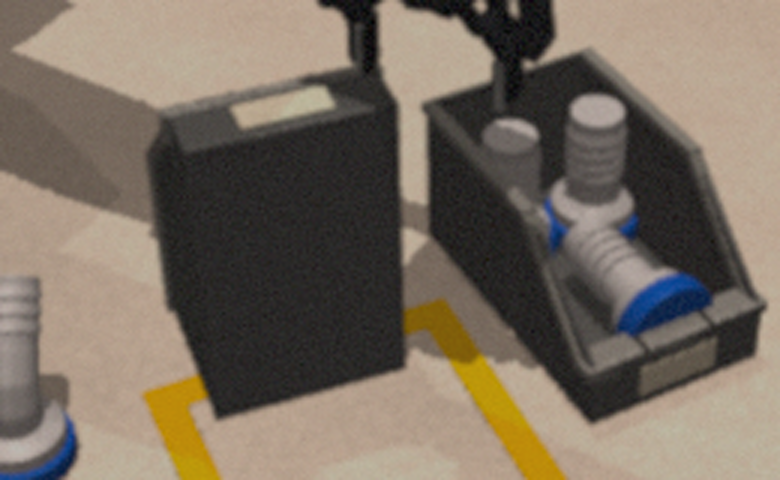

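The crop shows the heels at about (242.3,339) and (304.7,322.3), the toes at (231,251) and (302.3,233.3), and the far corners of the rim top at (224,237.5) and (292.5,222.5). All are full-picture pixels. The open finger tips stand behind and to the right of the bin.

```bash
python3 - <<'E'
from h import *
np.set_printoptions(precision=1,suppress=True)
im=cv2.imread("pics/side0.png");hsv=cv2.cvtColor(im,cv2.COLOR_BGR2HSV)
m=cv2.inRange(hsv,(18,170,100),(32,255,255));m[:290]=0;m[:,:200]=0;m[:,400:]=0
v,u=np.nonzero(m);P=ray("side",np.c_[u,v],0)[:,:2].astype(np.float32)
b=cv2.minAreaRect(P);print(len(P),b,cv2.boxPoints(b));bc=np.array(b[0])
H=ray("side",[(242.3,339),(304.7,322.3)],0)[:,:2];T=ray("side",[(231,251),(302.3,233.3)],230)[:,:2];B=ray("side",[(224.3,237.5),(292.5,222.5)],230)[:,:2]
for n,p in(("heels",H),("toes",T),("rim",B)):
    d=p[1]-p[0];print(n,p[0],p[1],p.mean(0),np.hypot(*d),np.degrees(np.arctan2(d[1],d[0]))-90)
C=cv2.boxPoints(b);e=[(C[1]-C[0]),(C[2]-C[1])];e=max(e,key=np.linalg.norm);e=e/np.linalg.norm(e)
m0=(H.mean(0)+T.mean(0))/2
if e@(bc-m0)<0:e=-e
n=np.array([-e[1],e[0]]);print("bay yaw",np.degrees(np.arctan2(e[1],e[0])))
for n_,p in(("heels",H),("toes",T),("rim",B)):print(n_,[( (q-bc)@e,(q-bc)@n) for q in p])
E
```

```text
4291 ((618.674072265625, -120.90534973144531), (228.42999267578125, 313.14056396484375), 49.929500579833984) [[ 425.3 -107.5]
 [ 665.  -309.1]
 [ 812.  -134.3]
 [ 572.4   67.3]]
heels [ 485.1 -105.7] [579.2  -8.8] [532.2 -57.2] 135.07385614835692 -44.17119256301644
toes [ 485.7 -109.8] [578.   -7.4] [531.9 -58.6] 137.86242774057982 -42.035258493847664
rim [452.7 -80. ] [545.4  16.2] [499.1 -31.9] 133.5856313836002 -43.8930476142271
bay yaw -40.0705
heels [(np.float64(-112.00690622808708), np.float64(-74.32521471445688)), (np.float64(-102.34783950283278), np.float64(60.40284007612392))]
toes [(np.float64(-108.91916557136126), np.float64(-77.05232857501876)), (np.float64(-104.19257915307278), np.float64(60.72904917187289))]
rim [(np.float64(-153.29883407329618), np.float64(-75.52748615474401)), (np.float64(-144.39313687564464), np.float64(57.76095737641851))]
```

```bash
python3 -m handwheel '[[0,0,-0.02,0],[0,0,-0.03,0],[0,0,-0.03,0]]' && python3 -m handwheel '[[0.001,-0.02,0,0],[0.002,-0.039,0,0],[0.002,-0.039,0,0],[0.002,-0.039,0,0],[0,0,0,8.5],[0,0,0,8.5],[0,0,0,8.5],[0,0,0,8.5],[0,0,0,8.5],[0,0,0,0]]' 0 20
```

```text
time: 0.4
tool_pos: [599.3, 0.1, 311.0]
tcp_rot: [-179.9, -0.0, 90.0]
ft_force: [1.0, -0.0, 0.6]
finger_gap: 85.5
grip_force: 0.0
time: 1.4
tool_pos: [462.8, 7.0, 310.9]
tcp_rot: [-180.0, 0.0, 47.4]
ft_force: [-0.2, -0.4, -0.2]
finger_gap: 0.0
grip_force: 0.0
```

```bash
python3 - <<'E'
from h import *
s=r.sense();print(s['time'],s['tool_pos'],s['tcp_rot'],s['finger_gap'],s['ft_force'])
p=r.camera_params("wrist");print(np.round(np.array(p['mount']),2).tolist(),p['fx'],p['cx'],p['cy'])
im=r.snapshot("wrist");cv2.imwrite("pics/w1.png",im[:,:,::-1])
E
```

```text
1.4 [462.78016635   7.04177384 310.91025102] [-1.79967806e+02  2.42341288e-02  4.73566676e+01] 0.025899459365591786 [-0.2192695  -0.44476736 -0.16083598]
[[0.0, -0.96, -0.27, 69.08], [1.0, 0.0, 0.0, 0.1], [0.0, -0.27, 0.96, -142.43], [0.0, 0.0, 0.0, 1.0]] 338.33065865989164 323.8849388387231 232.81422683445066
```

View pics/w1.png

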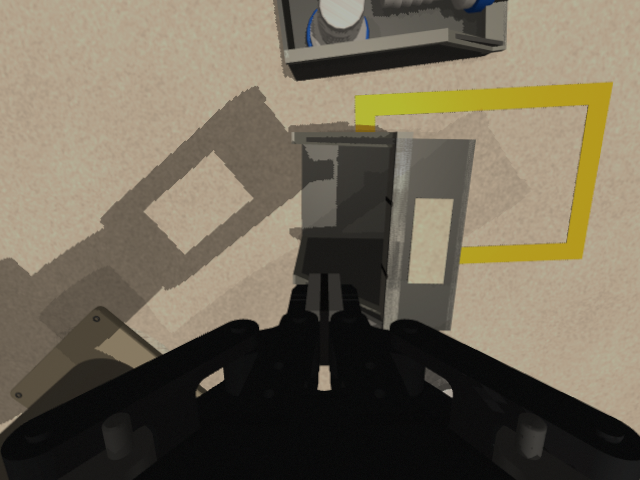

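The wrist view shows the lip's top edge running from about (397,133) to (390,328). The toe edge runs from (475,140) to (452,330), and the closed fingertip at (325,275) is inside the walls.

```bash
python3 - <<'E'
from h import *
from scipy.spatial.transform import Rotation as Ro
np.set_printoptions(precision=1,suppress=True)
p=r.camera_params("wrist");s=r.sense();K=np.array([[p['fx'],0,p['cx']],[0,p['fy'],p['cy']],[0,0,1.]])
M=np.array(p['mount']);A=Ro.from_euler('xyz',s['tcp_rot'],degrees=True).as_matrix()
def f(uv,z):
    q=cv2.undistortPoints(np.array(uv,float).reshape(-1,1,2),K,np.array(p['D'])).reshape(-1,2)
    d=np.c_[q,np.ones(len(q))]@(A@M[:3,:3]).T;c=A@M[:3,3]+s['tool_pos'];return c+d*((z-c[2])/d[:,2])[:,None]
def rep(n,P):
    d=P[0]-P[1];t=(P-s['tool_pos'])@A;print(n,P[:,:2].tolist(),np.hypot(*d[:2]),"yaw",np.degrees(np.arctan2(d[1],d[0]))-90,"tool",t[:,:2].tolist())
rep("lip",f([(397,133),(390,328)],230));rep("toe",f([(475,140),(452,330)],230))
c=f([(357,97),(612,83),(583,258)],0);rep("bay end",c[1:]);rep("bay side",c[:2])
E
```

```text
lip [[545.6494648284831, 29.29550153060441], [454.39602297445526, -75.4554341683303]] 138.92425698922705 yaw -41.06064689653896 tool [[72.26972825152293, 46.302151252509674], [-66.6211666898707, 49.3460264121464]]
toe [[579.4388745706304, -7.309440105071118], [487.44265694746395, -107.55225444054278]] 136.05853844160188 yaw -42.54365348029158 tool [[67.95021956287697, 95.93064312603923], [-68.10723354430222, 95.39031949724144]]
bay end [[813.0928899376354, -131.77277001989307], [669.482052537558, -308.29133276869305]] 227.55851030812602 yaw -39.130890799728796 tool [[133.31535280000023, 352.6176344837771], [-93.89159036229503, 365.2617040044778]]
bay side [[572.9932700093958, 66.84861394974246], [813.0928899376354, -131.77277001989307]] 311.60597179723385 yaw 50.40089197021007 tool [[118.54437511823421, 41.36199935270022], [133.31535280000023, 352.6176344837771]]
```

```bash
python3 -m handwheel '[[0.001,0,0.02,0],[0,0,0.03,0],[0,0,0.03,0],[0,0,0.02,0],[0,0,0.005,0],[0,0.01,0,0],[0,0.007,0,0],[0,0.003,0,0],[0,0,0,0]]' && python3 -m handwheel '[[0,0.002,0,0],[0,0.002,0,0],[0,0.002,0,0],[0,0.002,0,0],[0,0.002,0,0]]' && python3 -m handwheel '[[0,0.002,0,0],[0,0.002,0,0],[0,0.002,0,0],[0,0.002,0,0],[0,0.002,0,0]]'
```

```text
time: 2.35
tool_pos: [479.5, -6.4, 207.5]
tcp_rot: [179.9, -0.1, 47.5]
ft_force: [-0.0, 0.2, -0.0]
finger_gap: 0.2
grip_force: 0.0
time: 2.85
tool_pos: [485.9, -12.6, 206.3]
tcp_rot: [-180.0, 0.0, 47.5]
ft_force: [-0.7, 0.8, -0.8]
finger_gap: -0.2
grip_force: 0.0
time: 3.35
tool_pos: [493.3, -19.4, 206.3]
tcp_rot: [-180.0, 0.0, 47.5]
ft_force: [-0.6, 0.5, -0.6]
finger_gap: -0.2
grip_force: 0.4
```

```bash
python3 -m handwheel '[[0,0.003,0,0],[0,0.004,0,0],[0,0.004,0,0],[0,0.004,0,0],[0,0.004,0,0],[0,0.004,0,0],[0,0.003,0,0]]'; python3 - <<'E'
from h import *
im=r.snapshot("side");cv2.imwrite("pics/s2.png",im[:,:,::-1])
E
```

```text
time: 4.05
tool_pos: [512.6, -37.1, 206.3]
tcp_rot: [180.0, 0.0, 47.5]
ft_force: [-1.4, 0.3, 1.1]
finger_gap: -0.1
grip_force: 0.3
```

View pics/s2.png

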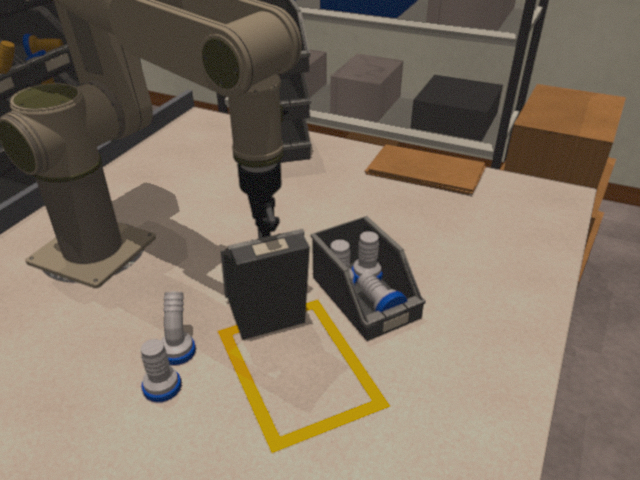

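The bin is leaning toward the bay. Its heels are still near (242,338) and (305,323), so it is pivoting without sliding. I keep pushing.

```bash
python3 -m handwheel '[[0,0.003,0,0],[0,0.004,0,0],[0,0.004,0,0],[0,0.004,0,0],[0,0.004,0,0],[0,0.004,0,0],[0,0.004,0,0],[0,0.004,0,0],[0,0.004,0,0]]'; python3 -m handwheel '[[0,0.004,0,0],[0,0.004,0,0],[0,0.004,0,0],[0,0.004,0,0],[0,0.003,0,0],[0,0.002,0,0],[0,0,0,0],[0,0,0,0],[0,0,0,0],[0,0,0,0]]';  python3 - <<'E'
from h import *
im=r.snapshot("side");cv2.imwrite("pics/s3.png",im[:,:,::-1])
E
```

```text
time: 5.0
tool_pos: [538.4, -60.7, 206.3]
tcp_rot: [-180.0, -0.0, 47.5]
ft_force: [-0.7, -0.6, -0.6]
finger_gap: 0.2
grip_force: 0.1
time: 6.0
tool_pos: [553.6, -74.6, 206.3]
tcp_rot: [180.0, -0.0, 47.5]
ft_force: [-0.9, -0.7, 0.3]
finger_gap: -0.3
grip_force: 0.0
```

View pics/s3.png

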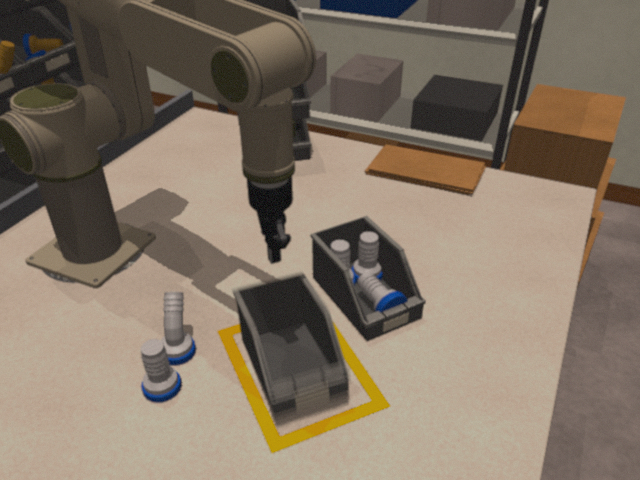

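The bin lies on its base, open side up, inside the tape, with its toes near (275,420) and (346,398). I back off upward and check the margins.

```bash
python3 -m handwheel '[[0,0,-0.02,0],[0,0,-0.03,0],[0,0,-0.03,0],[0,0,-0.02,0],[0,0,0,0],[0,0,0,0],[0,0,0,0],[0,0,0,0],[0,0,0,0],[0,0,0,0]]';  python3 - <<'E'
from h import *
im=r.snapshot("side")[:,:,::-1];a=cv2.imread("pics/s3.png");print("changed px in bin area",(cv2.absdiff(im,a)[300:440,230:350].max(2)>60).sum())
c=cv2.resize(np.ascontiguousarray(im[270:460,140:400]),None,fx=3,fy=3,interpolation=cv2.INTER_CUBIC);cv2.imwrite("pics/c4.png",c)
bc=np.array([618.7,-120.9]);y=np.radians(-40);e=np.array([np.cos(y),np.sin(y)]);n=np.array([-e[1],e[0]])
P=ray("side",[(275,420),(346,398)],0)[:,:2]-bc;print("toes in bay",P@np.c_[e,n])
print("fittings",ray("side",[(178,350),(160,388)],5))
E
```

```text
time: 7.05
tool_pos: [553.4, -74.6, 305.6]
tcp_rot: [-179.9, 0.0, 47.5]
ft_force: [0.1, -0.2, -0.3]
finger_gap: 0.1
grip_force: 0.0
changed px in bin area 759
toes in bay [[ 98.51960039 -85.44844212]
 [108.56214995  50.31482413]]
fittings [[ 387.57143652 -189.11041239    5.        ]
 [ 413.80703498 -280.90027432    5.        ]]
```

View pics/c4.png

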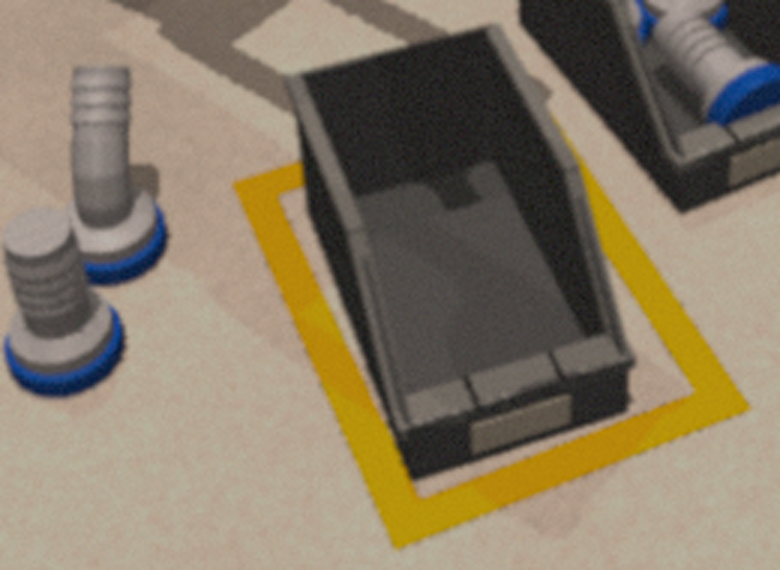

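The bin lies flat with its toe corners at (278,430) and (349,405), just inside the end tape. The fittings and the full bin are where they were. The previous frame caught the bin still settling; its base corners are now more than 25 mm inside the outer tape edges.

```bash
python3 - <<'E'
from h import *
bc=np.array([618.7,-120.9]);y=np.radians(-40);e=np.array([np.cos(y),np.sin(y)]);n=np.array([-e[1],e[0]])
print((ray("side",[(278.3,430),(349.3,405)],0)[:,:2]-bc)@np.c_[e,n])
print(r.hand_in())
E
```

```text
[[120.14139624 -87.76875225]
 [124.93383543  48.65985063]]
the job is handed in; nothing more can be done
None
```

I tipped the bin over with closed fingertips and handed the job in; it lies flat on its base, open side up, with its front corners about 27 mm or more inside the tape's outer edge, the other bin and fittings look unmoved, and no verdict came back.

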